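# Ready the tumble dryer: lint screen home, heat to medium

## Robot

A 7-joint arm with a two-finger parallel gripper is mounted at the origin on the work surface. World frame = base frame: x ahead of the robot, y to its left, z up, the work surface at z = 0. Lengths are in mm, angles in rad, forces in N, time in s.
With the tool pointing down it reaches from about 400 to 875 mm from the base axis. Payload 19.3 kg.
Tool frame: the origin (TCP) lies midway between the tips of the shut fingers; the grasp point (between the pads) lies 19 mm behind it; z points along the fingers, y is the line along which they close (so a half turn about z gives the same grasp; the last joint's range is limited). The gripper opens to 85 mm and grips with 20 to 120 N. Pads are 22 mm wide; open, the fingers measure 114 mm over their backs; the gripper's body (76 mm by 85 mm) begins 54 mm behind the grasp point. The pads swing forward as they close: fully open they stand 13 mm farther back than shut.
Start: joints at [1.133, 0.521, -0.036, 1.599, 0.021, 1.021, -0.113], TCP at [224.699, -583.202, 231.291] pointing down, gripper open.
Joint ranges: [-2.91, 2.91], [-0.3, 2.13], [-1.5, 1.42], [0.17, 2.43], [-1.26, 4.41], [0.16, 1.93], [-2.52, 2.52]. Speed limits (rad/s): [1.89, 1.89, 2.39, 2.39, 3.01, 3.01, 3.01].

## Interface

Orientations are given as a rotation vector (axis times angle).
In Python, from bench import ctrl, vision, models gives the robot as it stands.
- The arm moves only by the tool carry_out, never from a script. Its argument "increments" is a list of rows, each a list of 2 entries, a list of its own where there are three numbers: the shift along the tool's x, y, z scaled (see below), then the turn, a rotation vector about the tool's x, y, z scaled (see below). A call has 1 to 5 rows; each row is the pose to reach, as a shift and turn from the pose commanded when the call began, along the tool's axes at that moment, turning the shorter way round; what a row does not reach only later rows make up. The controller multiplies each number of a shift by 30 cm and each number of a turn by 180 degrees. A row lasts 1/8 s, in which the tool goes at most 62.5 mm and 10.7 degrees, less where a joint would pass 70% of its speed; a pose out of reach is approached as far as the arm can. A call with a number of a shift or a turn outside -1 to 1 is refused whole. A call with a gripper value outside its range is refused whole. "fingers" is the opening, from -1 (shut) to 1 (fully open), set as the call begins (left out, the last holds). The fingers move at their own pace and stop on an object; "newtons" is the grip in N (left out, the last holds). Time passes only in rows, so rows that repeat a pose let the fingers close. It gives the time, the measured TCP pose, the force, the opening and the grip force at its end, in the units of the state.
- ctrl.read_state(): the state, without advancing time (a new reading comes with each control period).
- vision.camera(name): name is "scene" or "top"; returns a dict with "color" (400x640x3 uint8, red, green, blue), "depth" (400x640 float32, mm along the optical axis (not along the pixel's ray), 0 where there is no reading), "camera_matrix" (3x3 intrinsics, pixels), "world_from_camera" (4x4, takes a point from camera to world coordinates). Camera axes: x right, y down, z forward; pixel columns grow to the right and rows downward; lengths in mm; the calibration is good to about 2 mm. A picture is of the moment at which its call begins.
- ctrl.finish_job(): hands the job in; it is judged then, once.
Trained networks look in a picture, given as the dict that the camera call returned (one of the last four; its "shot" number tells which), for a name from the list of things; names that differ only in an ending like _2 or _b are one class to them, and where a whole thing is asked for, a point or a joint stands for the part that bears it (a point fixed in the world has none). Each returns a list of dicts, best first, with "conf" (0 to 1); they miss things now and then, are a little off and sometimes report something else, mostly with a low value. They report only what shows in the picture. A call takes as long as a camera call.
- models.outline_of(picture, name): "pixels" (400x640 bool, what is visible of it).
- models.mark_of(picture, name): "centre" ([x, y, z] in mm, in the coordinates of the camera as it stood for that picture, good to about 4 mm: a listed point, or the origin of a listed thing).
The state is a dict: "time_s": time; "joint_positions": joint angles; "dq": joint speeds; "effort": joint torques, N m; "eef_pos": TCP position; "tcp_rot": TCP orientation; "contact_force": force on the tool from outside, world axes, zero at the start; "ft_torque": the same for the moment, N m; "gripper_width": opening from 0.0 (shut) to 1.0 (fully open); "grip_force": force on a finger pad.
Only numpy, scipy, OpenCV 4.12 (cv2) and the standard library are available. Lean on these libraries where they do the work, as an engineer would, in place of code of your own. Each camera call takes 0.05 s, during which the arm holds its last target. There are 200 camera calls.

## Task

Get the dryer ready for a mixed load: push the lint screen, which has been left standing out of the top of the dryer, fully home, and slide the heat control on the sloping console to medium, the orange mark. Leave the small signal slider beside it as it is set, and leave the things standing on the dryer where they are.

Things in the scene. Friction and masses are not known exactly. Their poses are not given: they have to be found in the camera images.
- dryer: Full-size grey tumble dryer on the floor; fixed. Origin: middle of its width, on the flat top deck, 100 mm above the work surface. x runs along the console, y to the back, z up. Deck: x -302 to 302, y -352 to 312 mm. The console face at the back rises from y 150, z 24 to y 285, z 119 mm, tilted 35 degrees (outward normal (0, -0.574, 0.819)). Timer dial, 30 mm high, at x = 225 mm.
- heat (a joint): Heat control: position of its cap along a straight track, m, growing along the dryer's +x. Coloured bars, 14 mm wide, printed just above the track: blue at 0 (left end, no heat), green at 0.05 (low), orange at 0.10 (medium), red at 0.15 (right end, high). No notches; needs about 3 N and stays where it is left.
- heat_top (a point): Centre of the top of the heat control's cap; moves with it. The cap is a black block with a white pointer line across its top, 32 mm along the track, 32 mm up the slope, its top 31 mm and its underside 5 mm off the console face. Axes: x along the track, y up the slope, z square out of the face.
- medium_mark (a point): Point on the console face, on the centre line of the heat track, in line with the orange bar: with the heat control at medium, heat_top is 31 mm straight out of the face from here. Axes as the dryer's.
- signal (a joint): Small grey slider of the end-of-cycle signal, right of the heat control: position along its own 40 mm track, m, 0 (left) to 0.04 (right). Not to be moved; it moves easily (2 N).
- signal_top (a point): Centre of the top of the small signal slider's cap (20 mm along the track, 24 mm up the slope, top 21 mm off the console face). At its left end it is 125 mm to the right of the heat control's medium position.
- lint_screen (a joint): How far the lint screen stands out of its slot in the deck, m: 0 fully home (cap down on its bezel, cap top 16 mm above the deck), 0.12 highest. It slides straight up and down, stays where it is left (friction 6 N; with its 0.25 kg about 4 N pushes it down) and ends on a hard stop at 0.
- lint_top (a point): Centre of the top of the lint screen's cap; moves with it. The cap is a dark grey bar, 290 mm along the dryer's x, 38 mm along y, 12 mm thick, on a white framed blade 250 mm wide, 12 mm thick. In the dryer's frame it is centred at x = 60, y = 70 mm, in front of the console. Axes as the dryer's.
- softener: Blue softener bottle with a white cap, 76 mm across, about 180 mm tall, loose on the deck; origin under its centre.
- sheet_box: Cardboard box of dryer sheets with a green band, 130 x 110 x 70 mm, loose on the deck; origin under its centre.
- ball_basket: Round wooden basket with four off-white wool dryer balls (one piece), 140 mm across, 110 mm tall, loose on the deck; origin under its centre.
- lint_brush: Lint brush with a wooden handle, 200 mm long, lying on the deck; origin under its middle, handle to its -x.

How it is judged (in metres and radians):
At the end, for the whole second after the job is handed in: The heat control rests within 8 mm of medium (joint heat between 0.092 and 0.108), the lint screen is home to within 4 mm, the signal slider is within 6 mm of where it was set, and the bottle, the box, the basket and the brush are within 30 mm of where they stood, the bottle upright (value of joint heat between 0.092 and 0.108 m and value of joint lint_screen below 0.004 m and velocity of joint heat between -0.01 and 0.01 m/s and distance of signal_top from where it was at the start of the episode below 0.006 m and distance of each of softener, sheet_box, ball_basket, lint_brush from where it was at the start of the episode below 0.03 m and angle between softener's own z axis and vertical below 0.2 rad); the robot touches nothing.
It fails at once if the signal slider is moved by more than 6 mm (distance of signal_top from where it was at the start of the episode above 0.006 m).
It fails at once if the softener bottle is tipped or pushed more than 30 mm (angle between softener's own z axis and vertical above 0.35 rad or distance of softener from where it was at the start of the episode above 0.03 m).
It fails at once if the box, the basket or the brush is pushed more than 30 mm (distance of any of sheet_box, ball_basket, lint_brush from where it was at the start of the episode above 0.03 m).
It also fails if it takes over 40 s, if anything falls off the work surface, if the arm or the gripper's body presses on something with over 40 N, if the wrist force passes 120 N, or if a joint passes its speed limit or range.

## Working session

There is one attempt and no reset: what is moved stays moved. The work goes in short steps, Python scripts to look and compute and a tool call to move; the robot and the scene stay as the last step left them, time stands still between calls to the robot, and variables do not carry over. Pictures are saved under pics/ and viewed, at most 10 in all, crops included, and the job is handed in when it is done.

Besides the shell and the picture viewer there is one more tool, called after "Request:" as a command line: name --argument value ..., lists and objects as JSON in quotes. carry_out: Moves the arm, as the interface text tells. Its arguments: {"type":"object","properties":{"increments":{"type":"array"},"fingers":{"type":"number"},"newtons":{"type":"number"}},"required":["increments"]}

```bash
mkdir -p pics; cat > h.py <<'E'
import numpy as np, cv2
from bench import ctrl, vision, models
from scipy.spatial.transform import Rotation as R
def w(p,c):
    T=np.array(p["world_from_camera"]); return T[:3,:3]@np.array(c)+T[:3,3]
def save(p,n): cv2.imwrite('pics/'+n,cv2.cvtColor(p["color"],cv2.COLOR_RGB2BGR))
E
python3 - <<'E'
from h import *
np.set_printoptions(precision=1,suppress=True)
s=ctrl.read_state();print(s['eef_pos'],s['tcp_rot'],s['gripper_width'],s['time_s'])
ims=[]
for c in ['scene','top']:
    p=vision.camera(c); ims.append(p['color'])
    for n in ['dryer','heat_top','medium_mark','signal_top','lint_top','softener','sheet_box','ball_basket','lint_brush']:
        print(c,n,[(w(p,m['centre']),round(m['conf'],2)) for m in models.mark_of(p,n)[:2]])
    save(p,c+'0.png')
E
```

```text
[ 224.5 -582.9  230.7] [-3.1 -0.6  0. ] 1.0008461102681223 0.0
scene dryer [(array([606.9,   2.5,  99.6]), 0.98)]
scene heat_top [(array([523.2, 194.5, 193.6]), 0.7)]
scene medium_mark [(array([578.7, 212.4, 163.7]), 0.61)]
scene signal_top [(array([743.9, 196. , 182.1]), 0.58), (array([577.5, 211.6, 164.4]), 0.52)]
scene lint_top [(array([669.7,  71.2, 178.7]), 0.77), (array([750.4, -50.2, 100. ]), 0.54)]
scene softener [(array([750. , -51.5,  99.3]), 0.81)]
scene sheet_box [(array([423.7, -21.8,  98.1]), 0.78)]
scene ball_basket [(array([ 719. , -244.2,   94.8]), 0.59)]
scene lint_brush [(array([ 426.5, -277.6,   99.9]), 0.59)]
top dryer [(array([604.5,  -1.4, 104.1]), 0.89)]
top heat_top [(array([524.3, 196.5, 190.7]), 0.69)]
top medium_mark [(array([579. , 212.8, 168.5]), 0.62)]
top signal_top [(array([742.2, 196.3, 181.7]), 0.49)]
top lint_top [(array([665.3,  71. , 178.5]), 0.67)]
top softener [(array([743.2, -47.9,  99.4]), 0.72), (array([740.1, 198.6, 181. ]), 0.68)]
top sheet_box [(array([418.3, -21. , 104.4]), 0.93)]
top ball_basket [(array([ 717.4, -243.8,  100.8]), 0.74)]
top lint_brush [(array([ 420.1, -273. ,  101.4]), 0.91)]
```

View pics/scene0.png

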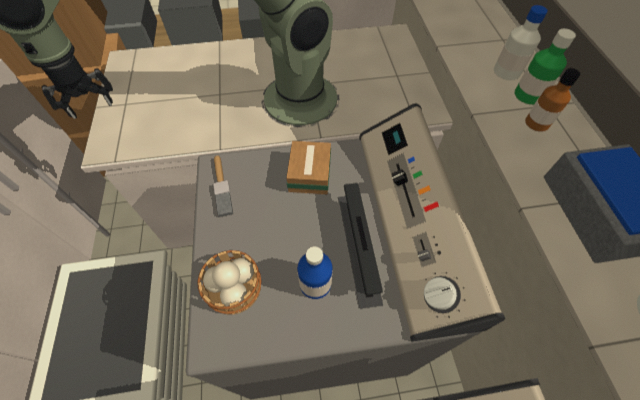

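View pics/top0.png

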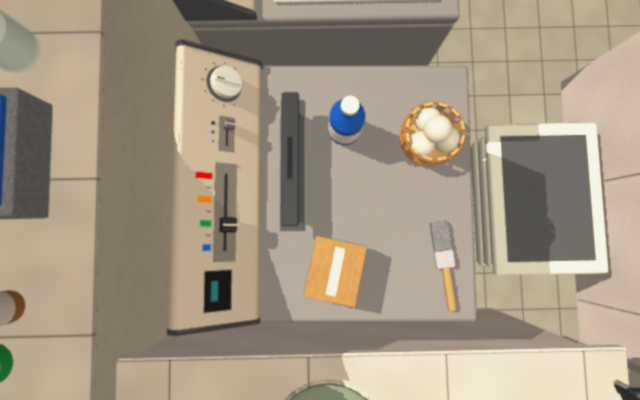

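The scene view shows the heat cap at about (400,177), near green, with the orange bar at (424,189). The signal slider is at its right end, about (423,245), and the lint cap runs through (362,240) with the bottle at (315,275). The top view agrees, and the dryer is aligned with the world axes. I'll push the screen down first with the fingers shut, then pinch the heat cap and slide it.

```bash
cat >> h.py <<'E'
RT=np.array([[0,1,0],[1,0,0],[0,0,-1.]])
def go(t,r=RT):
    s=ctrl.read_state(); Rc=R.from_rotvec(s['tcp_rot']).as_matrix()
    print('shift',np.round(Rc.T@(np.array(t)-s['eef_pos'])/300,3),'turn',np.round(R.from_matrix(Rc.T@r).as_rotvec()/np.pi,3),
     'pos',np.round(s['eef_pos'],1),'F',np.round(s['contact_force'],1),'t',s['time_s'],'gw',round(s['gripper_width'],2),'q',np.round(s['joint_positions'],2))
E
python3 -c "
from h import *
go([310,-460,350])"
```

```text
shift [ 0.413 -0.281 -0.396] turn [-0.     0.    -0.383] pos [ 224.7 -583.2  231.3] F [ 0.4  0.6 -0.4] t 1.0 gw 1.0 q [ 1.13  0.52 -0.04  1.6   0.02  1.02 -0.11]
```

Request:
carry_out --increments '[[[0.413,-0.281,-0.396],[0,0,-0.383]],[[0.413,-0.281,-0.396],[0,0,-0.383]],[[0.413,-0.281,-0.396],[0,0,-0.383]],[[0.413,-0.281,-0.396],[0,0,-0.383]],[[0.413,-0.281,-0.396],[0,0,-0.383]]]' --fingers -1

```text
time_s: 1.62
eef_pos: [310.6, -459.6, 351.0]
tcp_rot: [2.488, 1.916, -0.0]
contact_force: [-0.5, -0.1, -0.8]
gripper_width: 0.001
grip_force: 0.0
```

```bash
python3 -c "
from h import *
go([470,-210,350])"
```

```text
shift [0.94  0.301 0.003] turn [ 0.     0.    -0.082] pos [ 310.6 -459.6  351. ] F [-0.5 -0.1 -0.8] t 1.625 gw 0.0 q [ 1.07  0.31 -0.27  1.62  0.09  1.22  0.53]
```

Request:
carry_out --increments '[[[0.94,0.301,0],[0,0,-0.082]],[[0.94,0.301,0],[0,0,-0.082]],[[0.94,0.301,0],[0,0,-0.082]],[[0.94,0.301,0],[0,0,-0.082]],[[0.94,0.301,0],[0,0,-0.082]]]'

```text
time_s: 2.25
eef_pos: [472.2, -209.2, 350.4]
tcp_rot: [2.228, 2.214, 0.001]
contact_force: [0.6, -0.5, 0.3]
gripper_width: -0.002
grip_force: 0.0
```

```bash
python3 -c "
from h import *
go([640,20,350])"
```

```text
shift [0.767 0.554 0.002] turn [ 0.     0.    -0.002] pos [ 472.2 -209.2  350.4] F [ 0.6 -0.5  0.3] t 2.25 gw -0.0 q [ 0.68  0.26 -0.48  1.7   0.13  1.21  0.17]
```

Request:
carry_out --increments '[[[0.767,0.554,0],[0,0,0]],[[0.767,0.554,0],[0,0,0]],[[0.767,0.554,0],[0,0,0]],[[0.767,0.554,0],[0,0,0]],[[0.767,0.554,0],[0,0,0]]]'

```text
time_s: 2.88
eef_pos: [640.2, 20.4, 349.7]
tcp_rot: [-2.227, -2.215, -0.001]
contact_force: [-0.1, -1.3, -0.0]
gripper_width: 0.003
grip_force: 0.0
```

```bash
python3 -c "
from h import *
go([666,71,200])"
```

```text
shift [0.168 0.085 0.499] turn [-0.    -0.    -0.002] pos [640.2  20.4 349.7] F [-0.1 -1.3 -0. ] t 2.875 gw 0.0 q [ 0.22  0.5  -0.54  1.38  0.25  1.33 -0.33]
```

Move over first, then down.

Request:
carry_out --increments '[[[0.168,0.085,0.1],[0,0,0]],[[0.168,0.085,0.3],[0,0,0]],[[0.168,0.085,0.45],[0,0,0]],[[0.168,0.085,0.5],[0,0,0]],[[0.168,0.085,0.5],[0,0,0]]]'

```text
time_s: 3.5
eef_pos: [665.2, 67.3, 200.5]
tcp_rot: [-2.23, -2.212, 0.0]
contact_force: [0.2, -0.5, 0.6]
gripper_width: -0.0
grip_force: 0.0
```

```bash
python3 -c "
from h import *
p=vision.camera('scene');save(p,'s1.png')
go([666,71,118])"
```

```text
shift [0.012 0.    0.279] turn [ 0.    -0.    -0.003] pos [665.8  67.5 201.6] F [ 0.1 -0.4 -0.5] t 3.55 gw 0.0 q [ 0.13  0.66 -0.51  1.48  0.35  1.08 -0.46]
```

View pics/s1.png

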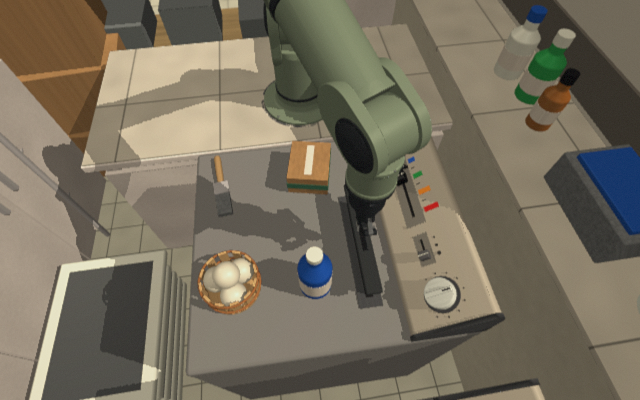

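The shut fingers stand just over the lint cap, about (365,228), and the bottle, about (315,270), is clear. Pressing down gradually.

Request:
carry_out --increments '[[[0.012,0,0.06],[0,0,0]],[[0.012,0,0.11],[0,0,0]],[[0.012,0,0.16],[0,0,0]],[[0.012,0,0.2],[0,0,0]],[[0.012,0,0.24],[0,0,0]]]'

```text
time_s: 4.18
eef_pos: [665.4, 71.3, 127.7]
tcp_rot: [2.23, 2.213, 0.001]
contact_force: [3.9, 3.1, 5.6]
gripper_width: 0.0
grip_force: 2.5
```

```bash
python3 -c "
from h import *
go([666,71,116])"
```

```text
shift [-0.001  0.002  0.039] turn [ 0.    -0.    -0.002] pos [665.4  71.3 127.7] F [3.9 3.1 5.6] t 4.175 gw 0.0 q [ 0.1   0.74 -0.48  1.54  0.39  0.95 -0.51]
```

Request:
carry_out --increments '[[[0,0,0.015],[0,0,0]],[[0,0,0.03],[0,0,0]],[[0,0,0.035],[0,0,0]],[[0,0,0.04],[0,0,0]]]'

```text
time_s: 4.68
eef_pos: [664.8, 70.9, 116.1]
tcp_rot: [-2.23, -2.212, 0.001]
contact_force: [-2.9, 0.8, 12.5]
gripper_width: -0.0
grip_force: 6.9
```

Request:
carry_out --increments '[[[0,0,0.008],[0,0,0]],[[0,0,0.008],[0,0,0]]]'

```text
time_s: 4.92
eef_pos: [665.0, 71.0, 115.9]
tcp_rot: [2.23, 2.212, -0.0]
contact_force: [-14.5, -2.5, 34.0]
gripper_width: 0.002
grip_force: 17.3
```

The force jumped to 34 N with no further travel at z 115.9, so the screen is on its stop. Now lift, open and go over the heat cap.

Request:
carry_out --increments '[[[0,0,-0.2],[0,0,0]],[[0,0,-0.4],[0,0,0]],[[0.1,-0.1,-0.45],[0,0,0]],[[0.25,-0.25,-0.45],[0,0,0]],[[0.417,-0.45,-0.45],[0,0,0]]]' --fingers 1

```text
time_s: 5.55
eef_pos: [542.5, 187.2, 248.8]
tcp_rot: [2.231, 2.212, 0.0]
contact_force: [0.1, 0.6, 0.4]
gripper_width: 1.001
grip_force: 0.0
```

```bash
python3 -c "
from h import *
go([523.5,196,215])
p=vision.camera('top');save(p,'t1.png')
for n in ['lint_top','heat_top','medium_mark','signal_top']: print(n,[(np.round(w(p,m['centre']),1),round(m['conf'],2)) for m in models.mark_of(p,n)[:2]])
"
```

```text
shift [ 0.029 -0.063  0.113] turn [ 0.     0.    -0.003] pos [542.5 187.2 248.8] F [0.1 0.6 0.4] t 5.55 gw 1.0 q [-0.02  0.47 -0.58  1.7   0.29  1.06 -0.7 ]
lint_top [(array([665.9,  71.8, 114.9]), 0.79)]
heat_top [(array([ 717.1, -244. ,  102.2]), 0.58)]
medium_mark [(array([580.2, 210.2, 169.2]), 0.77)]
signal_top [(array([604.9,  -3.4, 100.6]), 0.44)]
```

View pics/t1.png

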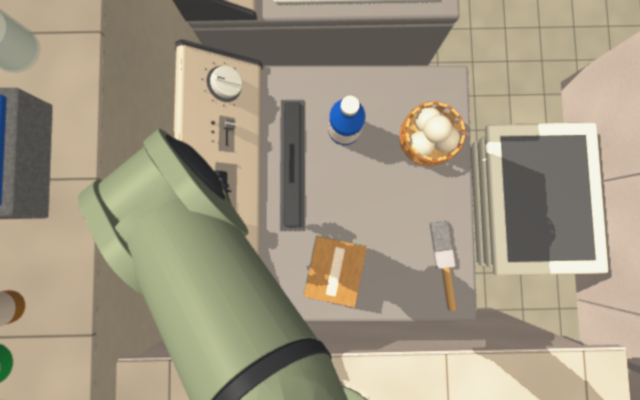

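Lint cap now reads z 115 (home), and the loose things are unmoved. Position over the heat cap.

Request:
carry_out --increments '[[[0.029,-0.063,0],[0,0,0]],[[0.029,-0.063,0.03],[0,0,0]],[[0.029,-0.063,0.08],[0,0,0]],[[0.029,-0.063,0.113],[0,0,0]],[[0.029,-0.063,0.113],[0,0,0]]]'

```text
time_s: 6.42
eef_pos: [524.9, 194.7, 213.6]
tcp_rot: [-2.23, -2.212, 0.003]
contact_force: [-1.0, 0.1, 0.6]
gripper_width: 1.004
grip_force: 0.0
```

```bash
python3 -c "
from h import *
go([523.5,196,170])
p=vision.camera('scene');cv2.imwrite('pics/s2.png',cv2.resize(p['color'][100:300,300:500,::-1],(600,600),interpolation=2))
"
```

```text
shift [ 0.005 -0.005  0.145] turn [-0.001  0.    -0.003] pos [524.9 194.7 213.6] F [-1.   0.1  0.6] t 6.425 gw 1.0 q [-0.05  0.49 -0.57  1.77  0.31  0.97 -0.75]
```

View pics/s2.png

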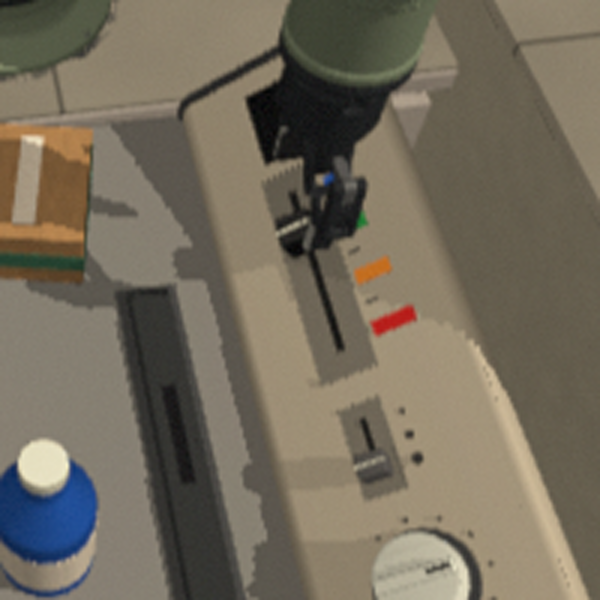

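The fingers hover over the cap (crop about (295,230)), straddling it along the track. Descending.

Request:
carry_out --increments '[[[0.004,-0.004,0.05],[0,0,0]],[[0.004,-0.004,0.1],[0,0,0]],[[0.004,-0.004,0.145],[0,0,0]],[[0.004,-0.004,0.145],[0,0,0]]]'

```text
time_s: 6.98
eef_pos: [523.3, 196.1, 170.0]
tcp_rot: [-2.229, -2.212, 0.003]
contact_force: [-0.3, -0.3, -0.5]
gripper_width: 1.002
grip_force: 0.0
```

Request:
carry_out --increments '[[[0,0,0],[0,0,0]],[[0,0,0],[0,0,0]],[[0,0,0],[0,0,0]],[[0,0,0],[0,0,0]],[[0,0,0],[0,0,0]]]' --fingers -1 --newtons 20

```text
time_s: 7.6
eef_pos: [524.2, 196.4, 171.8]
tcp_rot: [2.23, 2.212, 0.001]
contact_force: [0.4, -0.9, 5.9]
gripper_width: 0.37
grip_force: 25.0
```

```bash
python3 -c "
from h import *
go([579.5,196,170])"
```

```text
shift [0.    0.184 0.006] turn [ 0.    -0.    -0.003] pos [524.2 196.4 171.8] F [ 0.4 -0.9  5.9] t 7.6 gw 0.37 q [-0.07  0.54 -0.55  1.81  0.35  0.89 -0.79]
```

Gripped at 32 mm, which is the cap's width. Slide to medium.

Request:
carry_out --increments '[[[0,0.05,-0.005],[0,0,0]],[[0,0.1,-0.005],[0,0,0]],[[0,0.15,-0.005],[0,0,0]],[[0,0.186,-0.005],[0,0,0]],[[0,0.186,-0.005],[0,0,0]]]'

```text
time_s: 8.22
eef_pos: [580.2, 195.5, 172.1]
tcp_rot: [-2.231, -2.212, 0.001]
contact_force: [2.1, -1.1, -18.2]
gripper_width: 0.372
grip_force: 22.4
```

Request:
carry_out --increments '[[[0,0,0],[0,0,0]],[[0,0,0],[0,0,0]]]'

```text
time_s: 8.48
eef_pos: [579.1, 195.5, 172.2]
tcp_rot: [-2.23, -2.212, 0.002]
contact_force: [2.7, -0.5, -26.3]
gripper_width: 0.366
grip_force: 22.1
```

Release, lift clear and check.

Request:
carry_out --increments '[[[0,0,0],[0,0,0]],[[0,0,0],[0,0,0]],[[0,0,0],[0,0,0]],[[0,0,0],[0,0,0]],[[0,0,0],[0,0,0]]]' --fingers 1

```text
time_s: 9.1
eef_pos: [579.7, 195.9, 172.9]
tcp_rot: [2.23, 2.212, 0.0]
contact_force: [-0.6, 0.0, -0.3]
gripper_width: 1.001
grip_force: 0.0
```

Request:
carry_out --increments '[[[0,0,-0.15],[0,0,0]],[[0,0,-0.3],[0,0,0]],[[0,0,-0.5],[0,0,0]],[[-0.2,-0.2,-0.6],[0,0,0]],[[-0.4,-0.4,-0.6],[0,0,0]]]'

```text
time_s: 9.72
eef_pos: [492.5, 110.4, 349.8]
tcp_rot: [2.229, 2.213, 0.003]
contact_force: [1.0, -1.6, 0.3]
gripper_width: 1.001
grip_force: 0.0
```

Request:
carry_out --increments '[[[-0.2,0,0],[0,0,0]],[[-0.4,0,0],[0,0,0]],[[-0.6,0,0],[0,0,0]],[[-0.8,0,0],[0,0,0]],[[-0.8,0,0],[0,0,0]]]'

```text
time_s: 10.35
eef_pos: [490.7, -133.6, 348.5]
tcp_rot: [2.237, 2.205, -0.002]
contact_force: [-1.2, 0.8, 0.2]
gripper_width: 0.999
grip_force: 0.0
```

```bash
python3 -c "
from h import *
go([579.5,196,170])
for c in ['scene','top']:
  p=vision.camera(c);save(p,c+'9.png')
  for n in ['lint_top','heat_top','medium_mark','signal_top','softener','sheet_box']: print(c,n,[(np.round(w(p,m['centre']),1),round(m['conf'],2)) for m in models.mark_of(p,n)[:2]])
"
```

```text
shift [1.103 0.281 0.594] turn [-0.     0.    -0.005] pos [ 490.7 -133.6  348.5] F [-1.2  0.8  0.2] t 10.35 gw 1.0 q [ 0.53  0.25 -0.47  1.72  0.12  1.2   0.02]
scene lint_top [(array([668.5,  68.3, 117.5]), 0.82)]
scene heat_top [(array([576.1, 193.5, 192.3]), 0.47), (array([609.6,   1.9,  96.9]), 0.23)]
scene medium_mark [(array([575.4, 211.9, 164.6]), 0.65)]
scene signal_top [(array([745.5, 195.5, 179.7]), 0.41)]
scene softener [(array([747.4, -49.8, 101.2]), 0.92)]
scene sheet_box [(array([423.5, -23.4,  99.8]), 0.98), (array([577.7, 193.5, 191.7]), 0.37)]
top lint_top [(array([665.9,  74.8, 118.7]), 0.83)]
top heat_top [(array([583.2, 198.4, 186.7]), 0.65)]
top medium_mark [(array([578. , 212.6, 171.6]), 0.75)]
top signal_top [(array([740.4, 200.5, 182.6]), 0.49)]
top softener [(array([743.8, -48.3,  99.4]), 0.93)]
top sheet_box [(array([420.2, -22.2, 103.8]), 0.69)]
```

View pics/top9.png

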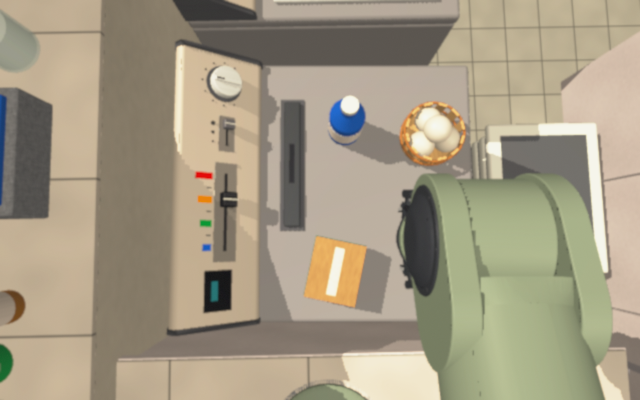

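The cap (228,199) lines up with the orange bar (204,199). The lint cap is home, and the signal slider, bottle and box have not moved.

```bash
python3 -c "
from h import *
print(ctrl.finish_job())"
```

```text
the job is handed in; nothing more can be done
None
```

I pushed the lint screen fully home and slid the heat control to the orange medium mark, with the signal slider and the things on the dryer left where they stood; the job is handed in, but no verdict came back.

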